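Fit the D-bore head onto the painting turntable

TASK

Pick the head with the D-shaped hole (the teal one) and fit it onto the turntable's upright spindle, its flat side matched to the flat of the spindle, so that it sits fully home and level on the turntable. Let go of it, and leave the pink and orange heads where they lie.

Things in the scene. Friction and masses are not known exactly. Their poses are not given: they have to be found in the camera images.
- head_d: Teal head, loose, upright, 0.15-0.31 kg: disc 100 mm wide, 12 thick, with a square boss 44 x 44 in its middle, from 12 to 46 mm above the underside (grasp two opposite faces). A D-shaped hole runs down through both: 28 mm wide, flat 8 mm from the axis on the +x side. Origin: centre of underside; z up; x to the hole's flat and square to a boss face. White line on the disc along +x.
- turntable: Grey painting turntable, fixed, round, top 120 mm wide at height 30, foot 150. Upright steel D spindle 24 mm wide, flat 6 mm from the axis on the +x side, heights 30 to 80; last 16 mm taper to half size. Teal head fits disc down, 2 mm play all round, x along this x; home, its underside is 30 mm above this origin. Origin: on axis, at table height; z up; x to the flat, as does a white line on top.
- head_square: Pink head of the same outer shape and size, with a square hole 18 mm wide, too small for the spindle. Loose on the table, not needed. Origin: centre of the underside, z up.
- head_round: Orange head of the same outer shape and size, with a round hole 16 mm across, too small for the spindle. Loose on the table, not needed. Origin: centre of the underside, z up.
There are look-alikes about, which are no part of the job. What is meant by the head_d is not blue, purple or yellow, and is the larger of those in its own colour.

How it is judged:
By the outcome, as a careful person would: the job done as asked, in the order asked, and still so for the second after the job is handed in, with the robot touching nothing.
It also fails if it takes over 40 s, if anything falls off the work surface, if the arm or the gripper's body presses on something with over 40 N, if the wrist force passes 120 N, or if a joint passes its speed limit or range.

ROBOT

A 6-joint arm with a two-finger parallel gripper is mounted at the origin on the work surface. World frame = base frame: x ahead of the robot, y to its left, z up, the work surface at z = 0. Lengths are in m, angles in rad, forces in N, time in s.
With the tool pointing down it reaches from about 0.425 to 0.95 m from the base axis. Payload 3.5 kg.
Tool frame: the origin (TCP) lies at the very end of the fingers, on their centre line; the grasp point (between the pads) lies 19 mm behind it (tcp_to_grasp is the distance from the TCP to the grasp point, in m); z points along the fingers, y is the direction in which the jaws open and shut (so a half turn about z gives the same grasp; the last joint's range is limited). The gripper opens to 85 mm and grips with 20 to 120 N. Pads are 22 mm wide; open, the fingers measure 114 mm over their backs; the gripper's body (76 mm by 85 mm) begins 54 mm behind the grasp point. The pads swing forward as they close: fully open they stand 13 mm farther back than shut.
Start: joints at [-1.274, 0.286, 1.577, -0, 1.279, -0.15], TCP at [0.292, -0.609, 0.198] pointing down, gripper open.
Joint ranges: [-2.77, 2.77], [-0.9, 2.22], [0.21, 2.48], [-1.53, 4.67], [0.24, 2.81], [-2.84, 2.84]. Speed limits (rad/s): [2.79, 2.79, 3.14, 3.14, 3.14, 3.14].

INTERFACE

Orientations are given as a unit quaternion [x, y, z, w].
In Python, from plant import * gives the robot as it stands. The module is installed in compiled form; this text tells all that it offers.
- The arm moves only by the tool arm_command, never from a script. Its argument "steps" is a list of rows, each a list of 3 entries, a list of its own where there are three numbers: the turn, a rotation vector about the tool's x, y, z in rad, then the shift along the tool's x, y, z in m, then the gripper command: -1 is shut, 1 is fully open, values between are in proportion. A call has 1 to 12 rows; each row is the pose to reach, as a shift and turn from the pose measured when the call began, along the tool's axes at that moment; what a row does not reach only later rows make up. A row lasts 1/8 s, in which the tool goes at most 62.5 mm and 10.7 degrees, less where a joint would pass 70% of its speed; a pose out of reach is approached as far as the arm can. A call with a gripper value outside its range is refused whole. The fingers move at their own pace and stop on an object; "force" is the grip in N (left out, the last holds). Time passes only in rows, so rows that repeat a pose let the fingers close. It gives the time, the measured TCP pose, the force and the opening at its end, in the units of the state.
- get_state(): the state, without advancing time (a new reading comes with each control period).
- read_camera(name): name is "scene" or "top"; returns a dict with "frame" (400x640x3 uint8, red, green, blue), "vfov" (degrees; the focal length in pixels is half the picture's height over the tangent of half this angle, whatever the lens; pixels are square), "cx", "cy" (the principal point, pixels), "position" and "rotation" of the camera in the world. Camera axes: x right, y up, looking along -z (the intrinsics and any distortion apply to the point x, -y, -z); pixel columns grow to the right and rows downward; lengths in m; the calibration is good to about 2 mm. A picture is of the moment at which its call begins. There is no depth.
- sign_off(): hands the job in, once; it reports no verdict.
The state is a dict: "time": time; "qpos": joint angles; "dq": joint speeds; "joint_efforts": joint torques, N m; "eef_pos": TCP position; "tcp_rot": TCP orientation; "contact_force": force on the tool from outside, world axes, zero at the start; "wrist_torque": the same for the moment, N m; "opening": opening from 0.0 (shut) to 1.0 (fully open).
Only numpy, scipy, OpenCV 4.12 (cv2) and the standard library are available. Lean on these libraries where they do the work, as an engineer would, in place of code of your own. Each camera call takes 0.05 s, during which the arm holds its last target.

## Working session

There is one attempt and no reset: what is moved stays moved. The work goes in short steps, Python scripts to look and compute and a tool call to move; the robot and the scene stay as the last step left them, time stands still between calls to the robot, and variables do not carry over. Pictures are saved under pics/ and viewed, and the job is handed in when it is done.

Besides the shell and the picture viewer there is one more tool, called after "Emit:" as name(argument=value, ...), one argument or row to a line, values as JSON. arm_command: Moves the arm, as the interface text tells. Its arguments: {"type":"object","properties":{"steps":{"type":"array"},"force":{"type":"number"}},"required":["steps"]}

```bash
mkdir -p pics
python3 - <<'E'
from plant import *
import cv2
s=get_state();print(s)
for n in("scene","top"):
    c=read_camera(n);print(n,{k:v for k,v in c.items() if k!="frame"})
    cv2.imwrite(f"pics/{n}0.png",c["frame"][:,:,::-1])
E
```

```text
{'time': 0.0, 'qpos': array([-1.27405204e+00,  2.87182340e-01,  1.57820465e+00,  3.52562446e-05,
        1.27860523e+00, -1.49981194e-01]), 'dq': array([-8.11282373e-04, -2.40180989e-04,  6.74251350e-05,  2.08081248e-03,
        5.85200146e-04,  1.78864147e-03]), 'joint_efforts': array([-1.72422297e-03, -4.05983770e+01, -2.92626357e+01, -1.81188057e-04,
        5.79294894e-03,  3.25513248e-06]), 'eef_pos': array([ 0.29143565, -0.60801443,  0.19672119]), 'tcp_rot': array([ 9.75158511e-01,  2.21504942e-01, -7.11334864e-05, -1.19779111e-03]), 'contact_force': array([ 0.06289814,  0.82423642, -0.20400887]), 'wrist_torque': array([0.03409803, 0.04751994, 0.01923776]), 'opening': 1.0014445790941677}
scene {'vfov': 57.92313540267176, 'cx': 321.03423011283803, 'cy': 199.24529208015161, 'position': array([ 0.99116862, -0.2474497 ,  0.58324484]), 'rotation': array([0.3128874 , 0.21048073, 0.50694159, 0.77511906])}
top {'vfov': 48.882792423299264, 'cx': 317.53136810040525, 'cy': 198.256862215455, 'position': array([ 0.31424237, -0.03928948,  0.8984976 ]), 'rotation': array([-0.0538003 ,  0.0730764 ,  0.70543887, -0.70293766])}
```

View pics/scene0.png

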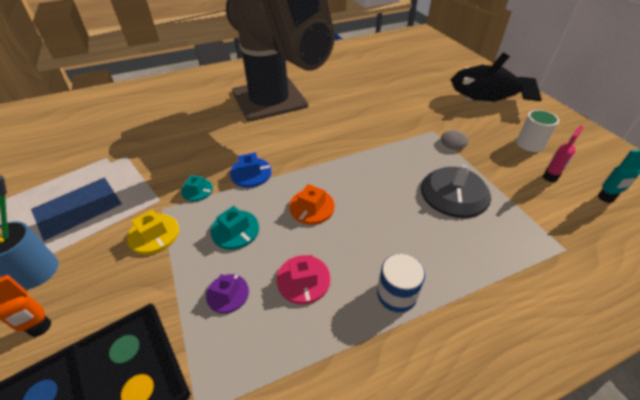

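View pics/top0.png

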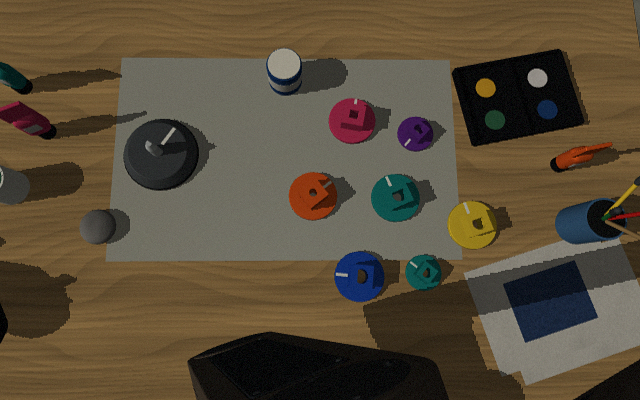

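Two candidates are teal: the larger at top (396,198) / scene (234,228), and the smaller at top (424,272) / scene (197,188). The larger one fits "the larger of those in its own colour". I'll confirm with an enlarged crop.

```bash
cat > h.py <<'E'
import numpy as np, cv2
from scipy.spatial.transform import Rotation as R
from plant import *
def K(c):
    h=c["frame"].shape[0]; return h/2/np.tan(np.radians(c["vfov"])/2)
def ray(c,uv):
    f=K(c); uv=np.atleast_2d(np.asarray(uv,float))
    d=np.c_[(uv[:,0]-c["cx"])/f,-(uv[:,1]-c["cy"])/f,-np.ones(len(uv))]
    return R.from_quat(c["rotation"]).apply(d)
def onplane(c,uv,z):
    d=ray(c,uv); p=np.asarray(c["position"]); return p+d*((z-p[2])/d[:,2])[:,None]
def proj(c,P):
    q=R.from_quat(c["rotation"]).inv().apply(np.atleast_2d(P)-c["position"]); f=K(c)
    return np.c_[c["cx"]+f*q[:,0]/-q[:,2], c["cy"]-f*q[:,1]/-q[:,2]]
def tri(c1,u1,c2,u2):
    A=[];b=[]
    for c,u in((c1,u1),(c2,u2)):
        d=ray(c,u)[0];d/=np.linalg.norm(d);M=np.eye(3)-np.outer(d,d);A.append(M);b.append(M@c["position"])
    A=np.vstack(A);b=np.hstack(b);x=np.linalg.lstsq(A,b,rcond=None)[0];return x,np.linalg.norm(A@x-b)
E
python3 - <<'E'
from h import *
c=read_camera("top");t=c["frame"];s=read_camera("scene");g=s["frame"]
print(c.keys())
def crop(im,x,y,w,h,k): return cv2.resize(im[y:y+h,x:x+w],None,fx=k,fy=k,interpolation=cv2.INTER_CUBIC)[:,:,::-1]
A=crop(t,365,165,100,130,4);B=crop(t,110,100,100,100,4)
C=crop(g,165,165,105,90,4);D=crop(g,410,150,90,75,4)
m=np.zeros((580,800,3),np.uint8);m[:520,:400]=A;m[:400,400:]=B;cv2.imwrite("pics/ct.png",m)
m=np.zeros((400,800,3),np.uint8);m[:360,:420]=C;m[:300,420:780]=D;cv2.imwrite("pics/cs.png",m)
E
```

```text
dict_keys(['frame', 'vfov', 'cx', 'cy', 'position', 'rotation'])
```

View pics/ct.png

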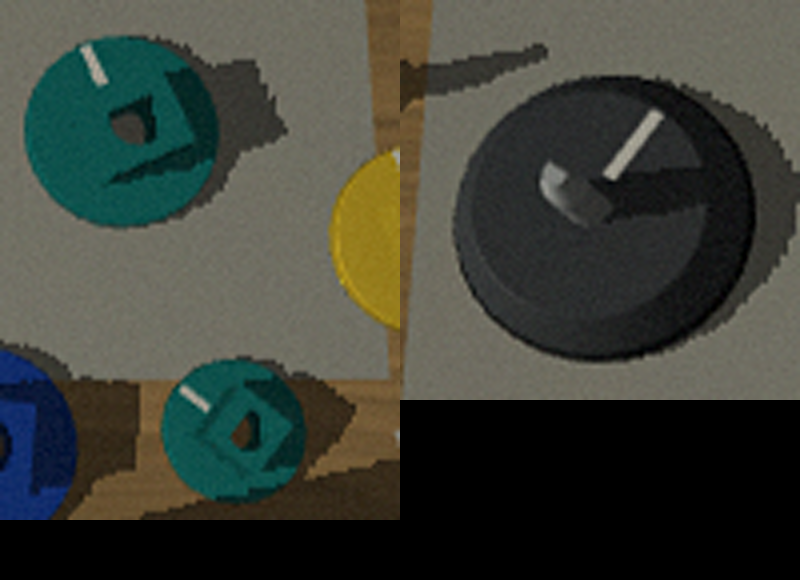

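View pics/cs.png

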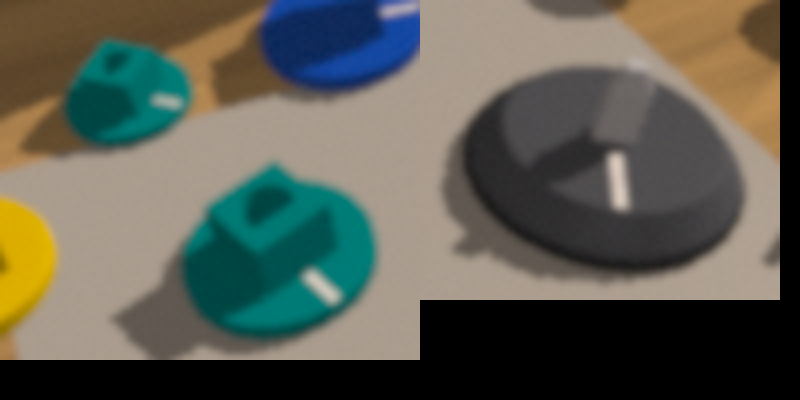

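Confirmed: the larger teal head, at top (396,198), has a D-shaped hole with its white line up-left of the boss. The small one at (424,272) is the decoy. The turntable's line runs up-right of the spindle. Next I'll measure both.

```bash
cat > meas.py <<'E'
from h import *
def circ(P):
    A=np.c_[2*P[:,:2],np.ones(len(P))];b=(P[:,:2]**2).sum(1);x=np.linalg.lstsq(A,b,rcond=None)[0]
    return x[:2],np.sqrt(x[2]+x[:2]@x[:2])
def line(c,box,z,thr):
    x,y,w,h=box;f=c["frame"][y:y+h,x:x+w];hsv=cv2.cvtColor(f,cv2.COLOR_RGB2HSV)
    m=((hsv[...,2]>thr)&(hsv[...,1]<70)).astype(np.uint8)
    n,l,st,ce=cv2.connectedComponentsWithStats(m)
    k=1+np.argmax(st[1:,4]);v,u=np.nonzero(l==k)
    P=onplane(c,np.c_[u+x,v+y],z)[:,:2];mu=P.mean(0);U,S,V=np.linalg.svd(P-mu);d=V[0]
    return mu,d,st[k,4]
def teal(c,seed):
    hsv=cv2.cvtColor(c["frame"],cv2.COLOR_RGB2HSV)
    m=((hsv[...,0]>75)&(hsv[...,0]<100)&(hsv[...,1]>110)&(hsv[...,2]>25)).astype(np.uint8)
    n,l,st,ce=cv2.connectedComponentsWithStats(m)
    k=l[seed[1],seed[0]];m=(l==k).astype(np.uint8)
    cs,_=cv2.findContours(m,cv2.RETR_EXTERNAL,cv2.CHAIN_APPROX_NONE);ct=max(cs,key=cv2.contourArea)
    return cv2.convexHull(ct)[:,0],ct[:,0]
E
python3 - <<'E'
from meas import *
t=read_camera("top");s=read_camera("scene")
h,ct=teal(t,(385,205));
P=onplane(t,h,.011);print("head top",circ(P),len(h))
e=cv2.fitEllipse(ct);print(e,onplane(t,[e[0]],.011))
h,ct=teal(s,(225,240));print(h.min(0),h.max(0))
P=onplane(s,ct,.012);a=circ(P);
for _ in range(6):
    r=np.abs(np.hypot(*(P[:,:2]-a[0]).T)-.05);a=circ(P[r<max(np.percentile(r,60),.001)])
print("head scene",a)
for nm,c,b,z,thr in(("top",t,(380,170,18,20),.012,120),("scene",s,(236,228,20,18),.012,140),("top",t,(155,122,25,28),.03,110),("scene",s,(452,183,18,24),.03,120)):
    mu,d,n=line(c,b,z,thr);print(nm,mu,d,np.degrees(np.arctan2(d[1],d[0])),n)
# turntable foot & top
for c,box in((t,(115,110,95,90)),(s,(412,158,88,66))):
    x,y,w,hh=box;g=cv2.cvtColor(c["frame"][y:y+hh,x:x+w],cv2.COLOR_RGB2GRAY)
    print(np.percentile(g,[5,25,50,75,95]))
    m=(g<62).astype(np.uint8)*255
    cs,_=cv2.findContours(m,cv2.RETR_EXTERNAL,cv2.CHAIN_APPROX_NONE);k=max(cs,key=cv2.contourArea)[:,0]+[x,y]
    for z in(0,.03):
        P=onplane(c,k,z);print("tt",z,circ(P))
# spindle tip
x,r=tri(t,(155-.0+0,150),s,(462,172));print("tri",x,r)
E
```

```text
head top (array([ 0.47749426, -0.22377159]), np.float64(0.04979303227086023)) 29
((395.24615478515625, 198.1365509033203), (45.1694221496582, 47.96351623535156), 82.81394958496094) [[ 0.47551814 -0.22427333  0.011     ]]
[211 207] [258 249]
head scene (array([ 0.48293614, -0.22713362]), np.float64(0.049331627977613215))
top [ 0.51194416 -0.21055598] [-0.9160021  -0.40117346] -156.34844234662827 30
scene [ 0.51065146 -0.21220112] [0.94290798 0.33305336] 19.454206926771384 41
top [0.60191683 0.24137049] [-0.82522966  0.56479731] 145.61178247082756 67
scene [0.60278683 0.23961001] [ 0.81833466 -0.57474202] -35.08156742782736 74
[ 18.  42.  53. 107. 111.]
tt 0 (array([0.57381333, 0.25391234]), np.float64(0.08186715221140288))
tt 0.03 (array([0.5651465, 0.2441226]), np.float64(0.07913368405336021))
[ 43.  75. 100. 158. 163.]
tt 0 (array([0.57870539, 0.24048368]), np.float64(0.05394200607203034))
tt 0.03 (array([0.599921  , 0.21538615]), np.float64(0.051167424831096736))
tri [0.56641755 0.26036747 0.05761905] 0.007059954389485366
```

```bash
cat > rad.py <<'E'
from meas import *
def radial(c,cen,z,r0,r1,angs,ch=None):
    """along world radial rays at height z, the strongest brightness edge; returns world pts"""
    im=c["frame"].astype(np.float32); g=cv2.GaussianBlur(im.mean(2) if ch is None else im@np.array(ch,np.float32),(0,0),.8)
    rs=np.arange(r0,r1,.0005);out=[]
    for a in angs:
        p=np.c_[cen[0]+rs*np.cos(a),cen[1]+rs*np.sin(a),np.full(len(rs),z)];q=proj(c,p).astype(np.float32)
        v=cv2.remap(g,q[:,:1].copy(),q[:,1:].copy(),cv2.INTER_LINEAR)[:,0];d=np.gradient(v)
        k=np.argmax(np.abs(d));out.append((a,rs[k],d[k]))
    return np.array(out)
def rfit(c,cen,z,rt,w,ch=None,sign=0):
    cen=np.array(cen)
    for _ in range(4):
        o=radial(c,cen,z,rt-w,rt+w,np.radians(np.arange(0,360,6)),ch)
        if sign:o=o[np.sign(o[:,2])==sign]
        P=cen+o[:,1:2]*np.c_[np.cos(o[:,0]),np.sin(o[:,0])]
        k=np.ones(len(P),bool)
        for _ in range(5):
            x,r=circ(P[k]);e=np.abs(np.hypot(*(P-x).T)-r);k=e<max(.0012,1.5*np.median(e))
        cen=x
    return x,r,k.sum(),np.degrees(o[k,0]).astype(int)
E
python3 - <<'E'
from rad import *
t=read_camera("top");s=read_camera("scene")
for n,c in(("top",t),("scene",s)):
    print(n,"foot z0",rfit(c,(.576,.25),0.0,.075,.01))
    print(n,"top z30",rfit(c,(.576,.25),0.03,.060,.007))
    for z in(.0,.012): print(n,"disc",z,rfit(c,(.478,-.225),z,.05,.008,(1,-.5,-.5)))
E
python3 - <<'E'
from h import *
t=read_camera("top");s=read_camera("scene")
A=cv2.resize(t["frame"][130:170,135:185],None,fx=8,fy=8,interpolation=2)
B=cv2.resize(s["frame"][155:210,435:485],None,fx=8,fy=8,interpolation=2)
m=np.zeros((440,800,3),np.uint8);m[:320,:400]=A;m[:440,400:]=B
cv2.imwrite("pics/sp.png",cv2.convertScaleAbs(m[:,:,::-1],alpha=1.5))
E
```

```text
top foot z0 (array([0.57288905, 0.2632337 ]), np.float64(0.07844573470277764), np.int64(50), array([  6,  12,  18,  24,  29,  42,  48,  54,  59,  66,  72,  78,  84,
        90,  96, 102, 108, 114, 119, 126, 132, 138, 144, 150, 156, 162,
       168, 174, 180, 186, 192, 198, 204, 234, 239, 246, 252, 258, 264,
       270, 276, 282, 288, 294, 300, 306, 312, 336, 342, 354]))
top top z30 (array([0.57527443, 0.2537426 ]), np.float64(0.06508866143351452), np.int64(36), array([  0,   6,  12,  18,  24,  29,  36,  42,  48,  54,  59,  66,  78,
        84,  90, 102, 108, 114, 119, 126, 132, 138, 144, 150, 156, 162,
       168, 174, 180, 186, 288, 324, 330, 342, 348, 354]))
top disc 0.0 (array([ 0.4795895 , -0.22597688]), np.float64(0.0506844802862716), np.int64(55), array([  0,   6,  12,  18,  24,  36,  42,  48,  54,  59,  66,  72,  78,
        84,  90,  96, 102, 108, 114, 119, 126, 132, 138, 144, 150, 156,
       162, 168, 174, 186, 192, 204, 210, 216, 222, 228, 234, 239, 246,
       252, 258, 264, 276, 282, 288, 294, 300, 306, 312, 318, 324, 330,
       336, 342, 354]))
top disc 0.012 (array([ 
[... 932 characters left out ...]
2, 258, 264, 282, 288, 300, 306, 312, 336, 342, 348, 354]))
scene disc 0.0 (array([ 0.47200642, -0.22579564]), np.float64(0.05052424739840443), np.int64(41), array([  0,   6,  12,  18,  29,  36,  42,  48,  54,  66,  72,  90,  96,
       102, 108, 114, 119, 126, 132, 138, 144, 150, 180, 222, 228, 234,
       239, 246, 252, 258, 264, 276, 288, 294, 300, 306, 312, 318, 324,
       336, 342]))
scene disc 0.012 (array([ 0.48252911, -0.22621052]), np.float64(0.04946002174980058), np.int64(37), array([  0,   6,  12,  18,  29,  36,  42,  48,  54,  59,  66,  72,  84,
       102, 119, 126, 132, 138, 144, 168, 174, 216, 222, 228, 246, 252,
       258, 276, 282, 294, 300, 306, 312, 318, 324, 336, 354]))
```

View pics/sp.png

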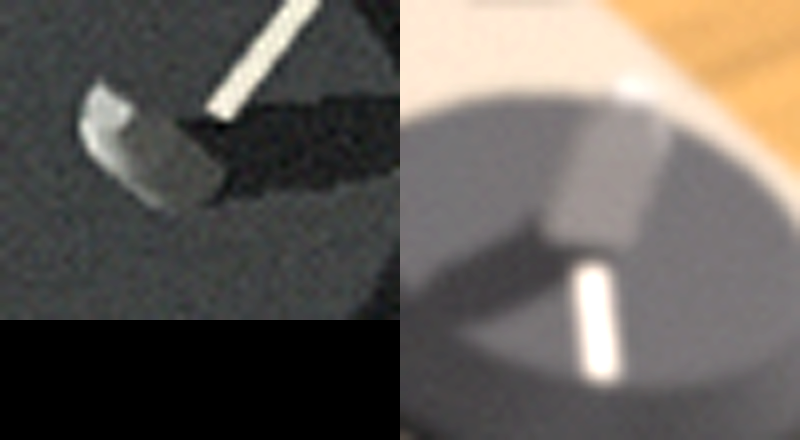

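Run:
```python
from rad import *
t=read_camera("top");s=read_camera("scene")
a=np.radians(-35.3);x=np.array([np.cos(a),np.sin(a)])
def pr(n,uv,c,z):
    P=onplane(c,uv,z)[:,:2];print(n,P.round(4).tolist());return P
P=pr("flat base scene",[(435+149/8-.5,155+241/8-.5),(435+232/8-.5,155+248/8-.5)],s,.03)
d=P[1]-P[0];print("len",np.hypot(*d),"normal ang",np.degrees(np.arctan2(d[1],d[0]))+90,"ctr",P.mean(0)-.006*x)
P=pr("tip scene",[(435+(614-400)/8-.5,155+78/8-.5),(435+(655-400)/8-.5,155+90/8-.5)],s,.08); print(P.mean(0)-.003*x)
P=pr("line scene in/out",[(435+193/8-.5,155+262/8-.5),(435+203/8-.5,155+382/8-.5)],s,.03)
print((P-[.573,.2607])@x)
P=pr("tip top",[(135+100/8-.5,130+80/8-.5),(135+132/8-.5,130+108/8-.5)],t,.08);d=P[1]-P[0];print(np.hypot(*d),P.mean(0)-.003*x)
P=pr("line top in",[(135+222/8-.5,130+112/8-.5),(135+(657-540)/4-0+0,0)],t,.03);print((P-[.573,.2607])@x)
out=[]
for n,c,b,z,thr in(("top",t,(380,170,18,20),.012,120),("top",t,(155,122,25,28),.03,110)):
    x0,y,w,h=b;f=c["frame"][y:y+h,x0:x0+w];hsv=cv2.cvtColor(f,cv2.COLOR_RGB2HSV)
    v,u=np.nonzero((hsv[...,2]>thr)&(hsv[...,1]<70));r=cv2.minAreaRect(np.c_[u+x0,v+y].astype(np.float32));bp=cv2.boxPoints(r)
    print(r,onplane(c,bp,z)[:,:2].round(4).tolist())
# overlay check
for n,c in(("t",t),("s",s)):
    im=cv2.resize(c["frame"],None,fx=4,fy=4,interpolation=2)[:,:,::-1].copy()
    th=np.radians(np.arange(0,361,5))
    for cen,z,r in(((.5735,.261),.03,.06),((.5735,.261),0,.075),((.5735,.261),.08,.006),((.4795,-.2245),.012,.05),((.4795,-.2245),.046,.014)):
        q=proj(c,np.c_[cen[0]+r*np.cos(th),cen[1]+r*np.sin(th),0*th+z])*4+2
        cv2.polylines(im,[q.astype(np.int32)],True,(0,255,255),1)
    o=np.zeros((420,800,3),np.uint8)
    for i,cen in enumerate(((.5735,.261,.03),(.4795,-.2245,.02))):
        u,v=(proj(c,cen)[0]*4).astype(int);o[:,i*400:i*400+400]=im[max(v-210,0):max(v-210,0)+420,u-200:u+200]
    cv2.imwrite(f"pics/ov_{n}.png",o)
```

```text
flat base scene [[0.5708, 0.2482], [0.5824, 0.2673]]
len 0.022314712304279068 normal ang 148.78908763315368 ctr [0.57172172 0.26123355]
tip scene [[0.5642, 0.2591], [0.5726, 0.2659]]
[0.56599445 0.26421752]
line scene in/out [[0.5826, 0.2539], [0.6207, 0.2271]]
[0.01171866 0.05835223]
tip top [[0.5778, 0.2643], [0.5708, 0.2563]]
0.010617727589632517 [0.57184221 0.26199336]
line top in [[0.5855, 0.2516], [0.9082, 0.2656]]
[0.015447   0.27079774]
((387.90008544921875, 180.80001831054688), (10.28591251373291, 2.683281421661377), 63.43495178222656) [[0.5204, -0.2031], [0.5229, -0.2082], [0.5034, -0.2171], [0.5009, -0.212]]
((167.7583465576172, 135.81411743164062), (3.1704959869384766, 19.998512268066406), 37.5685920715332) [[0.587, 0.2554], [0.6208, 0.2326], [0.6167, 0.2273], [0.5829, 0.2501]]
```

View pics/ov_t.png

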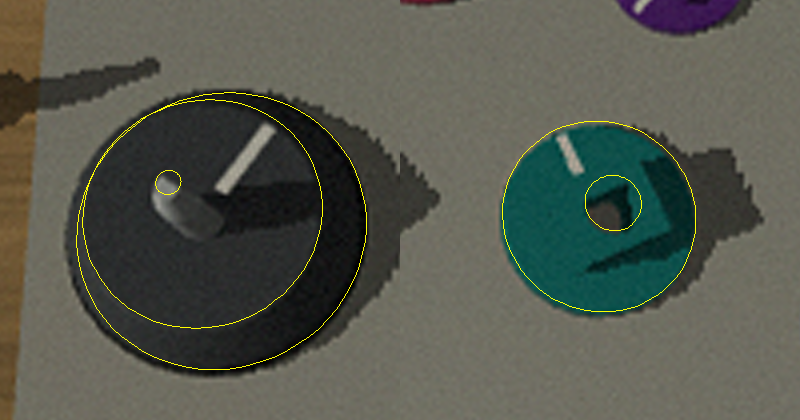

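View pics/ov_s.png

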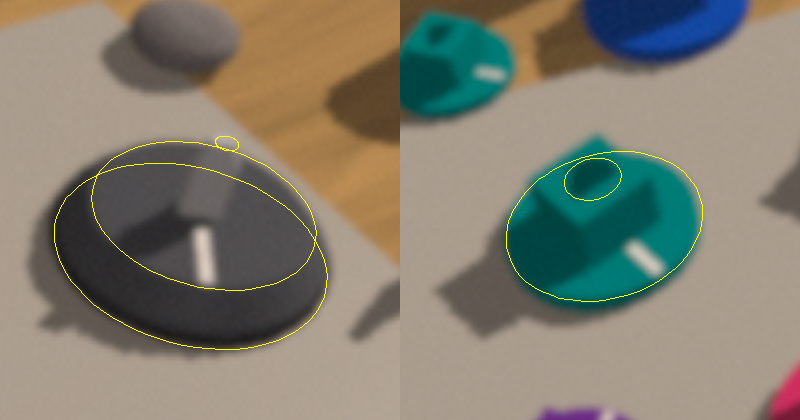

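```bash
cat > go.py <<'E'
import sys
from h import *
# usage: go.py x y z yaw_of_tool_x_deg
def go(x,y,z,yaw):
    s=get_state();C=R.from_quat(s["tcp_rot"]);a=np.radians(yaw)
    T=R.from_matrix(np.array([[np.cos(a),np.sin(a),0],[np.sin(a),-np.cos(a),0],[0,0,-1]]))
    X=C.as_matrix()[:,0]
    print("t",s["time"],"pos",s["eef_pos"].round(4),"yaw",np.degrees(np.arctan2(X[1],X[0])).round(2),"F",s["contact_force"].round(1),"op",round(s["opening"],3),"q",s["qpos"].round(2))
    print("turn",(C.inv()*T).as_rotvec().round(4).tolist(),"shift",C.inv().apply(np.array([x,y,z])-s["eef_pos"]).round(4).tolist())
go(*map(float,sys.argv[1:5]))
E
python3 go.py .4795 -.2248 .12 112.5
```

```text
t 0.6 pos [ 0.2917 -0.6087  0.1982] yaw 25.6 F [ 0.1 -0.5 -0.8] op 0.999 q [-1.27  0.29  1.58  0.    1.28 -0.15]
turn [0.0, 0.0, -1.5167] shift [0.3353, -0.2651, 0.0781]
```

Emit:
arm_command(
  steps=[
    [[0,0,-0.76],[0.168,-0.133,0],1],
    [[0,0,-1.517],[0.335,-0.265,0.04],1],
    [[0,0,-1.517],[0.335,-0.265,0.078],1],
    [[0,0,-1.517],[0.335,-0.265,0.078],1],
    [[0,0,-1.517],[0.335,-0.265,0.078],1],
    [[0,0,-1.517],[0.335,-0.265,0.078],1],
    [[0,0,-1.517],[0.335,-0.265,0.078],1],
    [[0,0,-1.517],[0.335,-0.265,0.078],1],
    [[0,0,-1.517],[0.335,-0.265,0.078],1],
    [[0,0,-1.517],[0.335,-0.265,0.078],1],
    [[0,0,-1.517],[0.335,-0.265,0.078],1],
    [[0,0,-1.517],[0.335,-0.265,0.078],1],
  ],
  force=30,
)

```text
time: 2.1
eef_pos: [0.4791, -0.2257, 0.1203]
tcp_rot: [0.556, 0.831, -0.0, 0.0]
contact_force: [0.0, 0.4, 0.1]
opening: 0.997
```

```bash
python3 go.py .4795 -.2248 .017 112.5
python3 - <<'E'
from h import *
s=read_camera("scene");t=read_camera("top")
o=np.hstack([cv2.resize(c[y:y+100,x:x+100],None,fx=4,fy=4,interpolation=2) for c,x,y in((s["frame"],185,155),(t["frame"],345,145))])
cv2.imwrite("pics/hov.png",o[:,:,::-1])
E
```

```text
t 2.1 pos [ 0.4791 -0.2257  0.1203] yaw 112.4 F [0.  0.4 0.1] op 0.997 q [-0.63  0.05  2.    0.    1.1  -1.02]
turn [0.0002, 0.0003, -0.0017] shift [0.0007, 0.0006, 0.1033]
```

View pics/hov.png

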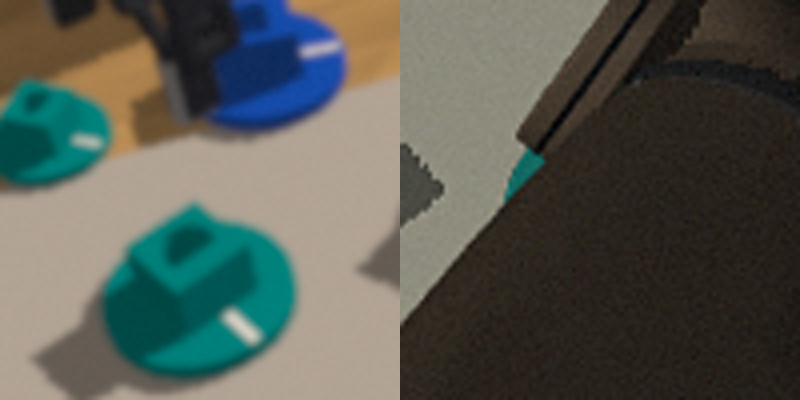

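The tool hovers above the head with the fingers spread, and nothing has been disturbed. Next: descend and grip.

Emit:
arm_command(
  steps=[
    [[0,0,0],[0.0007,0.0006,0.04],1],
    [[0,0,0],[0.0007,0.0006,0.06],1],
    [[0,0,0],[0.0007,0.0006,0.08],1],
    [[0,0,0],[0.0007,0.0006,0.095],1],
    [[0,0,0],[0.0007,0.0006,0.102],1],
    [[0,0,0],[0.0007,0.0006,0.102],1],
  ],
)

```text
time: 2.95
eef_pos: [0.4794, -0.2246, 0.018]
tcp_rot: [0.556, 0.831, 0.0, -0.0]
contact_force: [-0.9, 0.3, 0.3]
opening: 0.997
```

```bash
python3 go.py .4795 -.2248 .017 112.5
python3 - <<'E'
from h import *
s=read_camera("scene")
cv2.imwrite("pics/dn.png",cv2.resize(s["frame"][140:260,165:285],None,fx=5,fy=5,interpolation=2)[:,:,::-1])
E
```

```text
t 2.95 pos [ 0.4794 -0.2246  0.018 ] yaw 112.43 F [-0.9  0.3  0.3] op 0.997 q [-0.63  0.2   2.05 -0.    0.9  -1.02]
turn [-0.0002, -0.0003, -0.0012] shift [-0.0003, 0.0, 0.001]
```

View pics/dn.png

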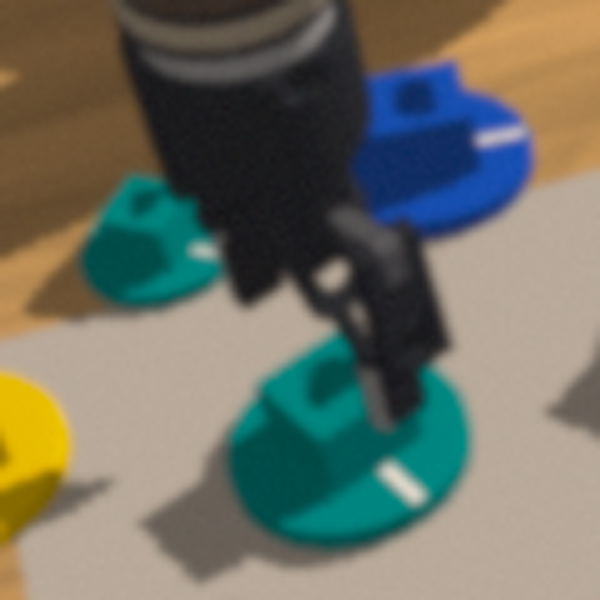

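One finger stands on the white-line side at (390,400) of the crop, clear of the disc. Closing.

Emit:
arm_command(
  steps=[
    [[0,0,0],[0,0,0],-1],
    [[0,0,0],[0,0,0],-1],
    [[0,0,0],[0,0,0],-1],
    [[0,0,0],[0,0,0],-1],
    [[0,0,0],[0,0,0],-1],
    [[0,0,0],[0,0,0],-1],
    [[0,0,0],[0,0,0],-1],
    [[0,0,0],[0,0,0],-1],
  ],
  force=45,
)

```text
time: 4.0
eef_pos: [0.4797, -0.2248, 0.0186]
tcp_rot: [0.556, 0.831, -0.0, 0.0]
contact_force: [0.2, -0.5, 0.5]
opening: -0.006
```

```bash
python3 go.py .4795 -.2248 .15 112.5
```

```text
t 4.0 pos [ 0.4797 -0.2248  0.0186] yaw 112.43 F [ 0.2 -0.5  0.5] op -0.006 q [-0.63  0.19  2.05  0.    0.9  -1.02]
turn [0.0004, 0.0006, -0.0012] shift [0.0, -0.0002, -0.1314]
```

Run:
```python
from h import *
s=read_camera("scene")
cv2.imwrite("pics/cl.png",cv2.resize(s["frame"][140:260,165:285],None,fx=5,fy=5,interpolation=2)[:,:,::-1])
```

```text
(no output)
```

View pics/cl.png

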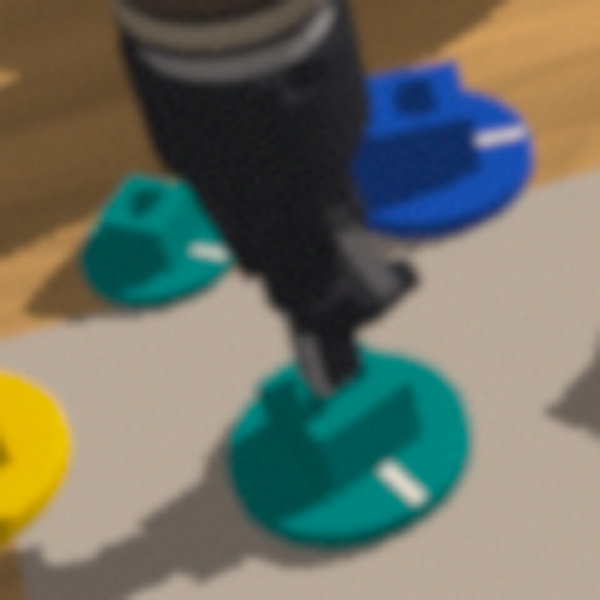

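Run:
```python
from h import *
s=read_camera("scene");t=read_camera("top")
for z in(.0186,.03,.046,.06): print(z,((proj(s,[.4797,-.2248,z])[0]-[165,140])*5).round())
for z in(.012,.046):
  print(onplane(s,[(165+325/5,140+392/5)],z))
cv2.imwrite("pics/cl_t.png",cv2.resize(t["frame"][140:270,320:460],None,fx=4,fy=4,interpolation=2)[:,:,::-1])
```

```text
0.0186 [347. 426.]
0.03 [342. 408.]
0.046 [334. 382.]
0.06 [328. 358.]
[[ 0.45142079 -0.22832826  0.012     ]]
[[ 0.48354612 -0.22946636  0.046     ]]
```

View pics/cl_t.png

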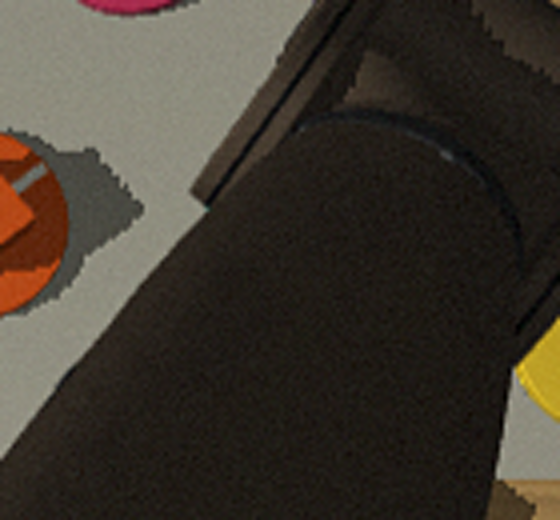

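Run:
```python
from h import *
s=read_camera("scene")
a=np.radians(22.43)
for d in(.0425,.05,.057):
  for z in(.018,.031,.045,.06): print(d,z,((proj(s,[.4794+d*np.cos(a),-.2246+d*np.sin(a),z])[0]-[165,140])*5).round())
print(get_state()["qpos"])
```

```text
0.0425 0.018 [411. 483.]
0.0425 0.031 [406. 462.]
0.0425 0.045 [401. 440.]
0.0425 0.06 [394. 414.]
0.05 0.018 [423. 493.]
0.05 0.031 [418. 473.]
0.05 0.045 [412. 450.]
0.05 0.06 [406. 425.]
0.057 0.018 [434. 503.]
0.057 0.031 [429. 483.]
0.057 0.045 [424. 460.]
0.057 0.06 [418. 435.]
[-6.29798506e-01  1.94957771e-01  2.05083354e+00 -8.82792483e-06
  8.95043320e-01 -1.02137865e+00]
```

The shut fingertips show at crop (335,385). On the TCP's line that fits z≈0.046, not the reported 0.019, and they cover the boss's hole. So the fingers shut just above the boss, and the real tip seems about 28 mm higher than reported. I'll reopen, go down in small steps while watching force, and compare again.

Emit:
arm_command(
  steps=[
    [[0,0,0],[0,0,0],1],
    [[0,0,0],[0,0,0],1],
    [[0,0,0],[0,0,0],1],
    [[0,0,0],[0,0,0],1],
    [[0,0,0],[0,0,0],1],
    [[0,0,0],[0,0,0],1],
    [[0,0,0],[0,0,0.005],1],
    [[0,0,0],[0,0,0.01],1],
    [[0,0,0],[0,0,0.014],1],
    [[0,0,0],[0,0,0.014],1],
  ],
)

```text
time: 5.45
eef_pos: [0.4793, -0.2245, 0.0039]
tcp_rot: [0.556, 0.831, 0.0, -0.0]
contact_force: [-0.1, -0.4, -0.0]
opening: 1.0
```

```bash
python3 go.py .4795 -.2248 .0 112.5
python3 - <<'E'
from h import *
s=read_camera("scene")
cv2.imwrite("pics/dn2.png",cv2.resize(s["frame"][140:260,165:285],None,fx=5,fy=5,interpolation=2)[:,:,::-1])
E
```

```text
t 5.45 pos [ 0.4793 -0.2245  0.0039] yaw 112.43 F [-0.1 -0.4 -0. ] op 1.0 q [-0.63  0.22  2.05  0.    0.87 -1.02]
turn [-0.0003, -0.0005, -0.0012] shift [-0.0003, 0.0, 0.0039]
```

View pics/dn2.png

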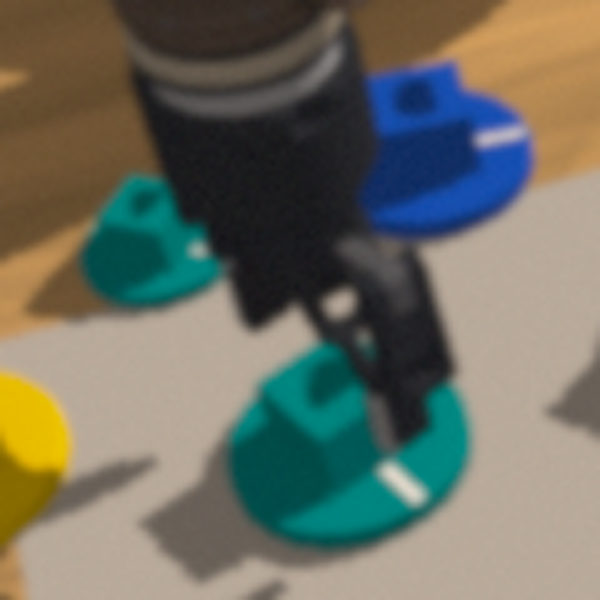

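The open tip shows at crop (395,447), which fits z≈0.042. After the 13 mm open retraction, that puts the real tip about 25 mm above the reported one. There's no contact, so I'll go down another 15 mm and look.

Emit:
arm_command(
  steps=[
    [[0,0,0],[0,0,0.004],1],
    [[0,0,0],[0,0,0.008],1],
    [[0,0,0],[0,0,0.012],1],
    [[0,0,0],[0,0,0.015],1],
    [[0,0,0],[0,0,0.015],1],
  ],
)

```text
time: 6.12
eef_pos: [0.4794, -0.2245, -0.0111]
tcp_rot: [0.556, 0.831, 0.0, -0.0]
contact_force: [0.3, -0.2, -0.2]
opening: 1.001
```

```bash
python3 go.py .4795 -.2248 .0 112.5
python3 - <<'E'
from h import *
s=read_camera("scene")
cv2.imwrite("pics/dn3.png",cv2.resize(s["frame"][140:260,165:285],None,fx=5,fy=5,interpolation=2)[:,:,::-1])
a=np.radians(22.43)
for d in(.0425,.05):
  for z in(.012,.02,.03): print(d,z,((proj(s,[.4794+d*np.cos(a),-.2246+d*np.sin(a),z])[0]-[165,140])*5).round())
E
```

```text
t 6.125 pos [ 0.4794 -0.2245 -0.0111] yaw 112.43 F [ 0.3 -0.2 -0.2] op 1.001 q [-0.63  0.25  2.06  0.    0.84 -1.02]
turn [-0.0003, -0.0005, -0.0012] shift [-0.0003, 0.0, -0.0111]
0.0425 0.012 [414. 492.]
0.0425 0.02 [411. 480.]
0.0425 0.03 [407. 464.]
0.05 0.012 [425. 503.]
0.05 0.02 [422. 490.]
0.05 0.03 [418. 474.]
```

View pics/dn3.png

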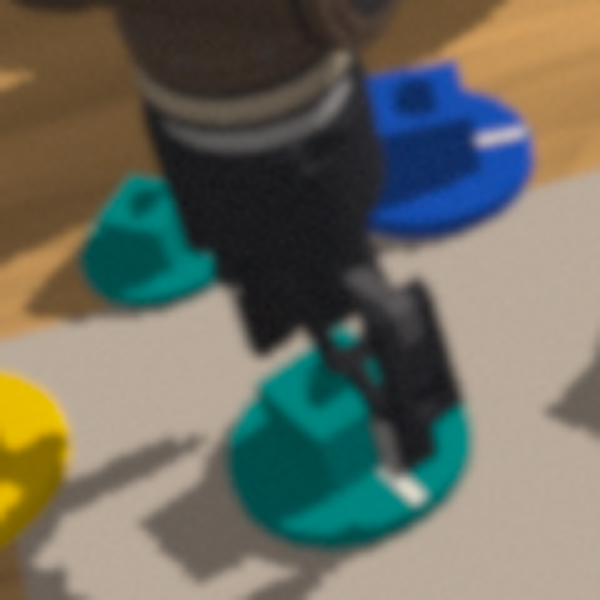

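The tip is now at crop (400,470), about z 0.026 open and so about 0.02 at boss width: above the disc and beside the boss. Closing.

Emit:
arm_command(
  steps=[
    [[0,0,0],[0,0,0],-1],
    [[0,0,0],[0,0,0],-1],
    [[0,0,0],[0,0,0],-1],
    [[0,0,0],[0,0,0],-1],
    [[0,0,0],[0,0,0],-1],
    [[0,0,0],[0,0,0],-1],
  ],
  force=45,
)

```text
time: 6.92
eef_pos: [0.4798, -0.2249, -0.0105]
tcp_rot: [0.556, 0.831, -0.0, 0.0]
contact_force: [-0.6, -1.7, 3.5]
opening: 0.502
```

```bash
python3 go.py .4795 -.2248 .0 112.5
python3 - <<'E'
from h import *
s=read_camera("scene")
cv2.imwrite("pics/cl3.png",cv2.resize(s["frame"][140:260,165:285],None,fx=5,fy=5,interpolation=2)[:,:,::-1])
E
```

```text
t 6.925 pos [ 0.4798 -0.2249 -0.0105] yaw 112.44 F [-0.6 -1.7  3.5] op 0.502 q [-0.63  0.25  2.06 -0.    0.84 -1.02]
turn [0.0001, 0.0006, -0.001] shift [0.0002, -0.0002, -0.0105]
```

View pics/cl3.png

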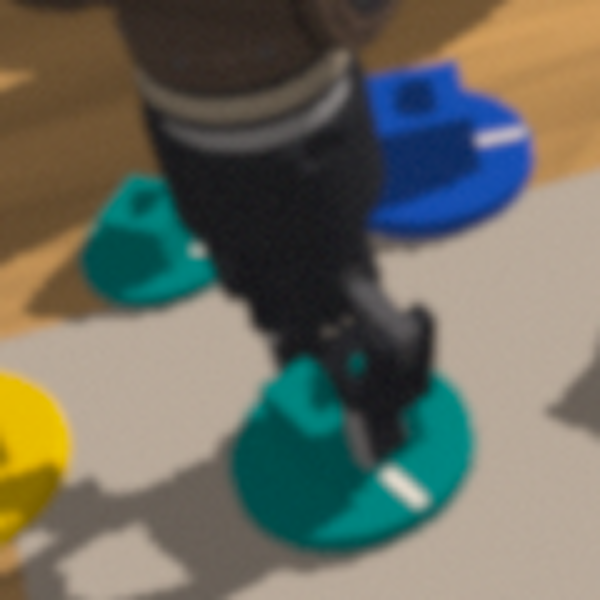

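Gripped: opening 0.50, about 43 mm, which matches the boss. Lifting.

Emit:
arm_command(
  steps=[
    [[0,0,0],[0,0,-0.02],-1],
    [[0,0,0],[0,0,-0.05],-1],
    [[0,0,0],[0,0,-0.1],-1],
    [[0,0,0],[0,0,-0.14],-1],
    [[0,0,0],[0,0,-0.15],-1],
    [[0,0,0],[0,0,-0.15],-1],
    [[0,0,0],[0,0,-0.15],-1],
  ],
  force=60,
)

```text
time: 7.85
eef_pos: [0.4782, -0.2237, 0.1365]
tcp_rot: [0.556, 0.831, 0.0, -0.002]
contact_force: [0.1, -0.6, -3.2]
opening: 0.506
```

```bash
python3 go.py .572 .261 .14 55.3
python3 - <<'E'
from h import *
s=read_camera("scene")
cv2.imwrite("pics/lift.png",cv2.resize(s["frame"][60:260,125:345],None,fx=3,fy=3,interpolation=2)[:,:,::-1])
E
```

```text
t 7.85 pos [ 0.4782 -0.2237  0.1365] yaw 112.44 F [ 0.1 -0.6 -3.2] op 0.506 q [-0.63  0.03  1.99 -0.    1.13 -1.02]
turn [-0.0043, -0.0024, 0.9973] shift [0.4122, 0.2717, -0.0026]
```

View pics/lift.png

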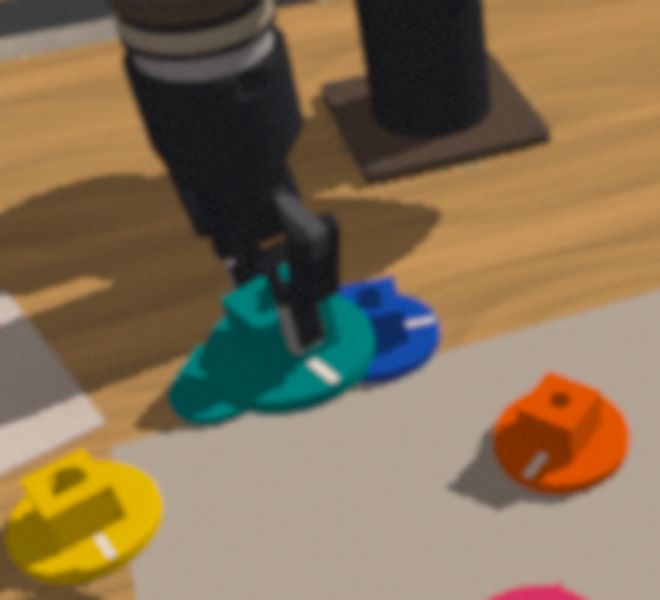

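The head is held level at lens position (300,340), with a weight of about 3 N. Carrying it across with the yaw turn.

Emit:
arm_command(
  steps=[
    [[0,0,0.2],[0.08,0.054,0],-1],
    [[0,0,0.4],[0.16,0.108,0],-1],
    [[0,0,0.6],[0.24,0.162,0],-1],
    [[0,0,0.8],[0.32,0.216,0],-1],
    [[-0.004,-0.002,0.997],[0.38,0.25,0],-1],
    [[-0.004,-0.002,0.997],[0.412,0.272,0],-1],
    [[-0.004,-0.002,0.997],[0.412,0.272,0],-1],
    [[-0.004,-0.002,0.997],[0.412,0.272,0],-1],
    [[-0.004,-0.002,0.997],[0.412,0.272,0],-1],
    [[-0.004,-0.002,0.997],[0.412,0.272,0],-1],
    [[-0.004,-0.002,0.997],[0.412,0.272,0],-1],
    [[-0.004,-0.002,0.997],[0.412,0.272,0],-1],
  ],
)

```text
time: 9.4
eef_pos: [0.5722, 0.2596, 0.1368]
tcp_rot: [0.886, 0.464, -0.001, -0.0]
contact_force: [-0.0, -0.2, -3.2]
opening: 0.505
```

```bash
python3 go.py .572 .261 .095 55.3
python3 - <<'E'
from h import *
s=read_camera("scene");t=read_camera("top")
o=np.hstack([cv2.resize(s["frame"][70:230,390:520],None,fx=3,fy=3,interpolation=2),cv2.resize(t["frame"][60:220,100:230],None,fx=3,fy=3,interpolation=2)])
cv2.imwrite("pics/over.png",o[:,:,::-1])
E
```

```text
t 9.4 pos [0.5722 0.2596 0.1368] yaw 55.23 F [-0.  -0.2 -3.2] op 0.505 q [0.26 0.24 1.75 0.   1.15 0.87]
turn [-0.0009, 0.001, -0.0012] shift [0.0011, -0.0009, 0.0418]
```

View pics/over.png

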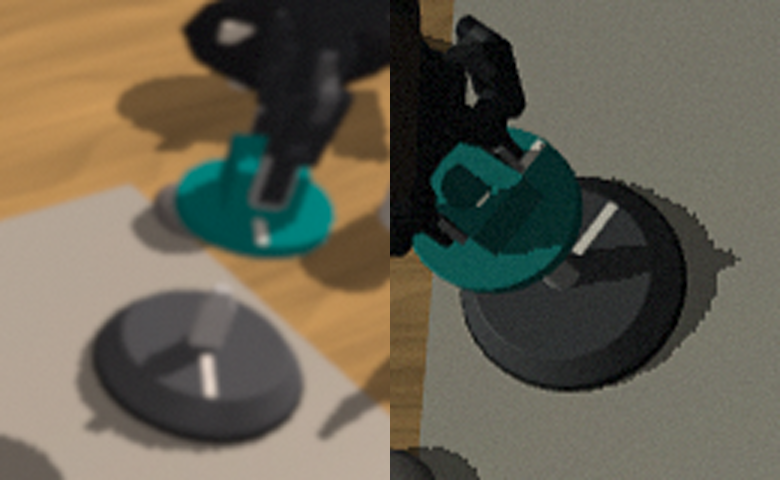

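Run:
```python
from rad import *
t=read_camera("top");s=read_camera("scene")
for z in(.15,.155,.16,.165):
    for n,c in(("top",t),("scene",s)):
        x,r,k,_=rfit(c,(.572,.26),z,.05,.01,(1,-.5,-.5)); print(z,n,x.round(4),round(r,4),k)
for n,c,b in(("top",t,(269-0-0-0,0,0,0)),):pass
print(proj(t,[.612,.233,.158]),proj(s,[.612,.233,.158]))
hs=line(s,(472,138,12,18),.158,140);print("scene line",hs,np.degrees(np.arctan2(*hs[1][::-1])))
ht=line(t,(100+(505-390)//3,60+135//3,18,14),.158,110);print("top line",ht,np.degrees(np.arctan2(*ht[1][::-1])))
```

```text
0.15 top [0.5743 0.2614] 0.0506 36
0.15 scene [0.5705 0.2613] 0.0511 42
0.155 top [0.5728 0.2595] 0.0502 34
0.155 scene [0.5744 0.2572] 0.0516 47
0.16 top [0.5709 0.2574] 0.05 34
0.16 scene [0.5798 0.2504] 0.0501 43
0.165 top [0.5689 0.2553] 0.0496 34
0.165 scene [0.5842 0.2458] 0.0501 42
[[150.47879013 107.11334725]] [[477.56233751 151.08560615]]
scene line (array([0.6085112 , 0.23698164]), array([ 0.28013898, -0.95995945]), np.int32(6)) -73.73150059301413
top line (array([0.61394263, 0.22741906]), array([-0.66076601, -0.75059195]), np.int32(12)) -131.35831914093353
```

The disc centre is (0.572, 0.2595) in both views, against a spindle estimate of (0.572, 0.261). Yaw is within 1°. Lowering to just over the tip with a small correction.

Emit:
arm_command(
  steps=[
    [[0,0,0],[0.001,-0.001,0.02],-1],
    [[0,0,0],[0.001,-0.001,0.04],-1],
    [[0,0,0],[0.001,-0.001,0.05],-1],
    [[0,0,0],[0.001,-0.001,0.054],-1],
    [[0,0,0],[0.001,-0.001,0.054],-1],
  ],
)

```text
time: 10.22
eef_pos: [0.5724, 0.2615, 0.0834]
tcp_rot: [0.886, 0.464, -0.0, -0.0]
contact_force: [0.7, -0.5, -2.7]
opening: 0.504
```

```bash
python3 go.py .572 .261 .06 55.3
python3 - <<'E'
from h import *
s=read_camera("scene");t=read_camera("top")
o=np.hstack([cv2.resize(s["frame"][110:210,400:500],None,fx=4,fy=4,interpolation=2),cv2.resize(t["frame"][80:180,100:200],None,fx=4,fy=4,interpolation=2)])
cv2.imwrite("pics/near.png",o[:,:,::-1])
E
```

```text
t 10.225 pos [0.5724 0.2615 0.0834] yaw 55.25 F [ 0.7 -0.5 -2.7] op 0.504 q [0.27 0.3  1.78 0.   1.06 0.87]
turn [-0.0003, -0.0001, -0.0009] shift [-0.0006, -0.0, 0.0234]
```

View pics/near.png

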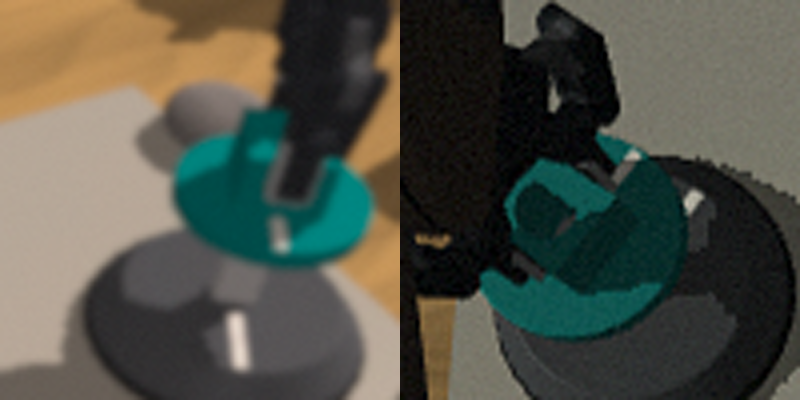

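The head sits over the spindle with its line parallel to the turntable's line. Descending in small steps, watching force.

Emit:
arm_command(
  steps=[
    [[0,0,0],[-0.0006,0,0.005],-1],
    [[0,0,0],[-0.0006,0,0.01],-1],
    [[0,0,0],[-0.0006,0,0.015],-1],
    [[0,0,0],[-0.0006,0,0.02],-1],
    [[0,0,0],[-0.0006,0,0.023],-1],
    [[0,0,0],[-0.0006,0,0.023],-1],
  ],
)

```text
time: 11.08
eef_pos: [0.5724, 0.2611, 0.0609]
tcp_rot: [0.886, 0.464, 0.0, -0.0]
contact_force: [-0.4, 0.4, -2.3]
opening: 0.504
```

Emit:
arm_command(
  steps=[
    [[0,0,0],[-0.0003,0,0.004],-1],
    [[0,0,0],[-0.0003,0,0.008],-1],
    [[0,0,0],[-0.0003,0,0.012],-1],
    [[0,0,0],[-0.0003,0,0.015],-1],
    [[0,0,0],[-0.0003,0,0.015],-1],
  ],
)

```text
time: 11.7
eef_pos: [0.572, 0.2608, 0.0455]
tcp_rot: [0.886, 0.464, 0.0, -0.0]
contact_force: [-0.4, -0.2, -2.4]
opening: 0.505
```

```bash
python3 go.py .572 .261 .021 55.3
python3 - <<'E'
from rad import *
print(get_state()["wrist_torque"])
s=read_camera("scene");t=read_camera("top")
for z in(.063,.068,.073):
    for n,c in(("top",t),("scene",s)):
        x,r,k,_=rfit(c,(.572,.26),z,.05,.01,(1,-.5,-.5)); print(z,n,x.round(4),round(r,4),k)
o=np.hstack([cv2.resize(s["frame"][110:210,400:500],None,fx=4,fy=4,interpolation=2),cv2.resize(t["frame"][80:180,100:200],None,fx=4,fy=4,interpolation=2)])
cv2.imwrite("pics/near2.png",o[:,:,::-1])
E
```

```text
t 11.7 pos [0.572  0.2608 0.0455] yaw 55.25 F [-0.4 -0.2 -2.4] op 0.505 q [0.27 0.35 1.8  0.   1.   0.87]
turn [-0.0002, -0.0002, -0.0009] shift [0.0002, -0.0001, 0.0245]
[-0.01436315  0.00684616 -0.00251577]
0.063 top [0.5725 0.261 ] 0.05 37
0.063 scene [0.5739 0.2577] 0.0503 37
0.068 top [0.5716 0.2601] 0.0498 36
0.068 scene [0.5789 0.2511] 0.049 39
0.073 top [0.5701 0.2586] 0.0493 36
0.073 scene [0.5826 0.247 ] 0.0491 46
```

View pics/near2.png

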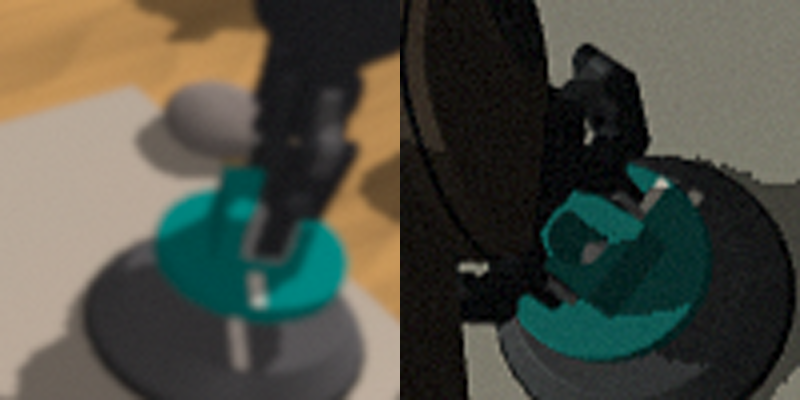

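The spindle tip shows in the hole at (595,245), with no side load. Continuing down.

Emit:
arm_command(
  steps=[
    [[0,0,0],[0,0,0.004],-1],
    [[0,0,0],[0,0,0.008],-1],
    [[0,0,0],[0,0,0.012],-1],
    [[0,0,0],[0,0,0.016],-1],
    [[0,0,0],[0,0,0.018],-1],
    [[0,0,0],[0,0,0.018],-1],
  ],
)

```text
time: 12.55
eef_pos: [0.5721, 0.2609, 0.0277]
tcp_rot: [0.886, 0.464, 0.0, -0.0]
contact_force: [0.8, -0.1, -2.5]
opening: 0.502
```

Emit:
arm_command(
  steps=[
    [[0,0,0],[0,0,0.002],-1],
    [[0,0,0],[0,0,0.004],-1],
    [[0,0,0],[0,0,0.006],-1],
    [[0,0,0],[0,0,0.007],-1],
    [[0,0,0],[0,0,0.007],-1],
  ],
)

```text
time: 13.18
eef_pos: [0.5721, 0.2608, 0.0206]
tcp_rot: [0.886, 0.464, 0.0, -0.0]
contact_force: [-0.5, 0.2, -2.9]
opening: 0.502
```

Emit:
arm_command(
  steps=[
    [[0,0,0],[0,0,0.001],-1],
    [[0,0,0],[0,0,0.002],-1],
    [[0,0,0],[0,0,0.002],-1],
  ],
)

```text
time: 13.55
eef_pos: [0.5723, 0.2609, 0.0196]
tcp_rot: [0.886, 0.464, 0.0, -0.0]
contact_force: [-2.3, -2.4, 4.1]
opening: 0.5
```

Run:
```python
from rad import *
st=get_state();print(st["eef_pos"],st["contact_force"])
s=read_camera("scene");t=read_camera("top")
o=np.hstack([cv2.resize(s["frame"][130:220,410:500],None,fx=4.4,fy=4.4,interpolation=2),cv2.resize(t["frame"][90:180,110:200],None,fx=4.4,fy=4.4,interpolation=2)])
cv2.imwrite("pics/home.png",o[:,:,::-1])
```

```text
[0.57227278 0.26088814 0.01957623] [-2.31080793 -2.36108686  4.1236822 ]
```

View pics/home.png

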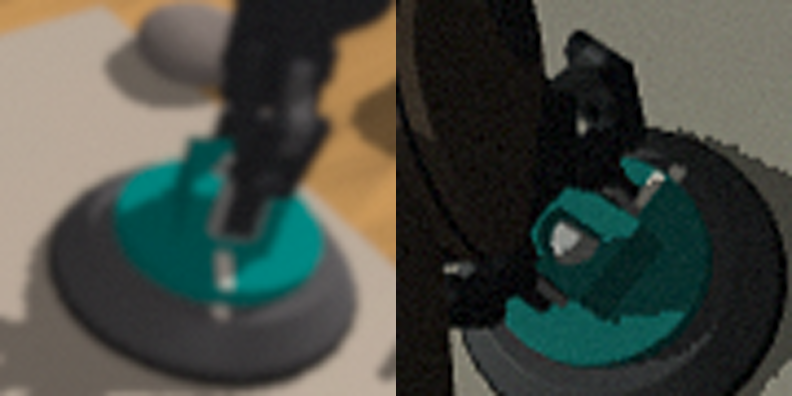

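Contact came at reported z 0.0196, where home was predicted (0.0195), with force changing from -3 to +4 N. The spindle tip stands in the hole at (567,238). Opening, then retreating straight up.

Emit:
arm_command(
  steps=[
    [[0,0,0],[0,0,0],0.6],
    [[0,0,0],[0,0,0],1],
    [[0,0,0],[0,0,0],1],
    [[0,0,0],[0,0,0],1],
    [[0,0,0],[0,0,0],1],
    [[0,0,0],[0,0,-0.01],1],
    [[0,0,0],[0,0,-0.03],1],
    [[0,0,0],[0,0,-0.06],1],
    [[0,0,0],[0,0,-0.11],1],
    [[0,0,0],[0,0,-0.15],1],
    [[0,0,0],[0,0,-0.15],1],
  ],
)

```text
time: 15.02
eef_pos: [0.5756, 0.2618, 0.1769]
tcp_rot: [0.886, 0.464, 0.006, 0.001]
contact_force: [-0.1, 0.0, 0.5]
opening: 1.001
```

```bash
python3 go.py .5 .0 .2 55.3
```

```text
t 15.025 pos [0.5756 0.2618 0.1769] yaw 55.26 F [-0.1  0.   0.5] op 1.001 q [0.27 0.2  1.72 0.   1.21 0.87]
turn [0.0078, -0.0097, -0.0007] shift [-0.258, 0.0873, -0.0249]
```

Emit:
arm_command(
  steps=[
    [[0,0,0],[-0.05,0.017,-0.02],1],
    [[0,0,0],[-0.1,0.034,-0.02],1],
    [[0,0,0],[-0.15,0.05,-0.02],1],
    [[0,0,0],[-0.2,0.068,-0.02],1],
    [[0,0,0],[-0.25,0.085,-0.02],1],
    [[0,0,0],[-0.258,0.087,-0.02],1],
    [[0,0,0],[-0.258,0.087,-0.02],1],
  ],
)

```text
time: 15.9
eef_pos: [0.4995, 0.0001, 0.1948]
tcp_rot: [0.886, 0.463, 0.006, 0.001]
contact_force: [0.4, -0.3, 0.2]
opening: 1.003
```

Run:
```python
from rad import *
s=read_camera("scene");t=read_camera("top")
for n,c in(("top",t),("scene",s)):
    for z in(.036,.042):
        x,r,k,_=rfit(c,(.572,.26),z,.05,.008,(1,-.5,-.5)); print(z,n,x.round(4),round(r,4),k)
o=np.hstack([cv2.resize(s["frame"][130:220,410:500],None,fx=4.4,fy=4.4,interpolation=2),cv2.resize(t["frame"][100:190,115:205],None,fx=4.4,fy=4.4,interpolation=2)])
cv2.imwrite("pics/end.png",o[:,:,::-1]);cv2.imwrite("pics/ends.png",s["frame"][:,:,::-1])
```

```text
0.036 top [0.5736 0.2632] 0.0501 45
0.042 top [0.5717 0.2609] 0.0499 41
0.036 scene [0.5733 0.2581] 0.0507 42
0.042 scene [0.5776 0.2534] 0.0506 44
```

View pics/end.png

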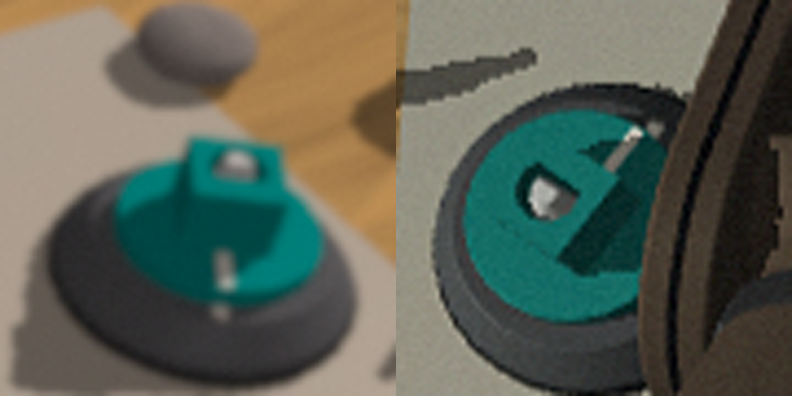

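View pics/ends.png

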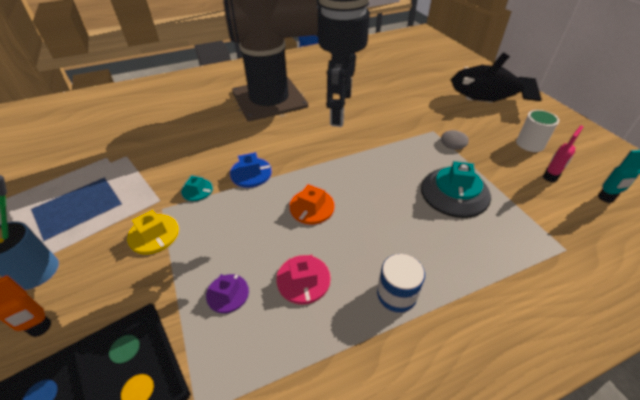

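The scene shows the head level and flush on the turntable at (460,185). The spindle tip stands just proud in the D hole, and the two white lines continue each other. The pink (303,279) and orange (312,204) heads are unmoved, and the arm is clear.

```bash
python3 -c "
from plant import *
print(sign_off())"
```

```text
the job is handed in; nothing more can be done
None
```

The larger teal head with the D-shaped hole is on the spindle, flat to flat, released, and the job is handed in. The arm finished at about 16 s and is clear of everything.

**First grasp missed:** The fingers shut just above the boss without touching it. The pictures put the real fingertips about 25 mm higher than the reported TCP height. I went lower in small steps and gripped the boss on the second try, at an opening of 0.50 (about 43 mm).

**Fitting:** The head slid down with no measurable side load. It touched the turntable at a reported height of 0.0196 m, where I had predicted 0.0195 m. The most force I read was about 4 N.

**Last checks:**
- Both views show the disc flush, the spindle tip in the hole and the two white lines in line.
- The pink and orange heads look unmoved.
- The disc-centre estimates from the two cameras disagree by about 5 mm in y at the assumed disc mid-height (10 mm apart at its top). That is more than the 2 mm calibration. I put it down to the oblique scene view and did not check further.

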